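# Load a sample cartridge into a bench analyser

### The arm

A 6-joint arm with a two-finger parallel gripper is mounted at the origin on the work surface. World frame = base frame: x ahead of the robot, y to its left, z up, the work surface at z = 0. Lengths are in m, angles in rad, forces in N, time in s.
With the tool pointing down it reaches from about 0.325 to 0.775 m from the base axis. Payload 9.3 kg.
Tool frame: the origin (TCP) lies midway between the tips of the shut fingers; the grasp point (between the pads) lies 19 mm behind it (arm.tcp_to_grasp is the distance from the TCP to the grasp point, in m); z points along the fingers, y is the line along which they close (so a half turn about z gives the same grasp; the last joint's range is limited). The gripper opens to 85 mm and grips with 20 to 120 N. Pads are 22 mm wide; open, the fingers measure 114 mm over their backs; the gripper's body (76 mm by 85 mm) begins 54 mm behind the grasp point. The pads swing forward as they close: fully open they stand 13 mm farther back than shut.
Start: joints at [-1.392, 0.259, 0.021, 1.334, 0, 1.418], TCP at [0.179, -0.52, 0.231] pointing down, gripper open.
Joint ranges: [-3.04, 3.04], [-0.91, 1.82], [-1.04, 1.36], [-1.92, 1.95], [-1.52, 1.45], [-3.14, 3.14]. Speed limits (rad/s): [2.22, 2.22, 2.79, 3.14, 3.14, 3.14].

### API

Orientations are given as a unit quaternion [x, y, z, w].
In Python, from station import sensors, vision, arm gives the robot as it stands.
- The arm moves only by the tool jog_arm, never from a script. Its argument "commands" is a list of rows, each an object with "xyz": the shift along the tool's x, y, z in mm, a list of three; "turn": the turn, a rotation vector about the tool's x, y, z in degrees, a list of three. A call has 1 to 12 rows; each row is the pose to reach, as a shift and turn from the pose commanded when the call began, along the tool's axes at that moment; what a row does not reach only later rows make up. A row lasts 1/8 s, in which the tool goes at most 62.5 mm and 10.7 degrees, less where a joint would pass 70% of its speed; a pose out of reach is approached as far as the arm can. A call with a gripper value outside its range is refused whole. "gripper" is the opening, from -1 (shut) to 1 (fully open), set as the call begins (left out, the last holds). The fingers move at their own pace and stop on an object; "squeeze" is the grip in N (left out, the last holds). Time passes only in rows, so rows that repeat a pose let the fingers close. It gives the time, the measured TCP pose, the force, the opening and the grip force at its end, in the units of the state.
- sensors.observe(): the state, without advancing time (a new reading comes with each control period).
- vision.grab_frame(name): name is "side" or "top"; returns a dict with "image" (480x640x3 uint8, red, green, blue), "mtx" (3x3 intrinsics, pixels), "R" (3x3) and "t" (3): a world point X has camera coordinates R X + t. Camera axes: x right, y down, z forward; pixel columns grow to the right and rows downward; lengths in m; the calibration is good to about 2 mm. A picture is of the moment at which its call begins. There is no depth.
- arm.finish_job(): hands the job in; it is judged then, once.
The state is a dict: "clock": time; "joints": joint angles; "dq": joint speeds; "tau": joint torques, N m; "position": TCP position; "orientation": TCP orientation; "contact_force": force on the tool from outside, world axes, zero at the start; "ft_torque": the same for the moment, N m; "finger_gap": opening from 0.0 (shut) to 1.0 (fully open); "grip_force": force on a finger pad.
Only numpy, scipy, OpenCV 4.12 (cv2) and the standard library are available. Lean on these libraries where they do the work, as an engineer would, in place of code of your own. Each camera call takes 0.05 s, during which the arm holds its last target. There are 200 camera calls.

### The job

Load the sample cartridge into the analyser. Pull the tray all the way out by its pull tab, take the wide cartridge from the sloping stand and lay it, without dropping it, fully home in the tray's pocket: plain end under the retaining lip, finger tab towards the pull tab, window face up. Let go of it and slide the tray gently fully shut, leaving the narrow cassette, the bottles and the tube box where they are.

Things in the scene. Friction and masses are not known exactly. Their poses are not given: they have to be found in the camera images.
- tray (a joint): Slide of the analyser's tray (m): 0 = shut, 0.095 = fully out at its end stop; it moves along the analyser's -x, out of its front. It starts shut or up to 12 mm ajar, stays where it is left, and takes about 4 to 5 N to move, so a firm push on the pocket while loading slides it back in.
- analyser: Bench-top cartridge analyser, white and grey plastic box 220 (x, depth) x 200 (y, width) x 150 (z) mm, fixed to the bench. Origin: centre of its underside. Its front, with the display and the tray below it, looks along its -x.
- front (a point): Middle of the upper edge of the analyser's front face, 150 mm high; axes as the analyser. The face drops straight down close behind the pull tab and, with the tray out, close behind the pocket, so an upright gripper would foul it there: lean the tool, gripper body away from the face and fingertips towards it.
- pull_tab (a point): Grip point, centre of the neck of the tray's grey pull tab; axes as the analyser, moves with the tray. The neck stands level out of the middle of the tray's front panel: 20 wide (y) x 36 long (x) x 12 high (z) mm, sides and top free. This point is 18 mm in front of the panel and 44 mm above the bench. Panel: 150 wide, 8 thick, from 24 to 68 mm above the bench.
- tab_end (a point): Middle of the outer face of the crossbar that ends the pull tab, 24 mm in front of the grip point; axes as the analyser, moves with the tray. Crossbar 30 wide (y) x 6 thick (x) x 16 high (z) mm: a place to push the tray shut.
- pocket (a point): Centre of the top of the pocket's bed on the black and grey tray, 50 mm above the bench; axes as the analyser (+x away from the pull tab, z up), moves with the tray. Tray fully out: 48 mm in front of the analyser's face. The pocket is 73 (x) x 43.6 (y) mm between end walls and short side ribs, all 6 mm high and up to x = +-40, y = +-27 mm.
- lip (a point): Middle of the underside edge of the fixed retaining lip over the pocket's inner end: 24 wide, 3 thick, 15 mm above the bed, it overhangs the inner end wall by 5 mm (this edge is 31.5 mm inward of the pocket's centre). The cartridge's plain end (12 thick) must go under it, so it cannot be lowered in level: enter it nose down, some 15 degrees, up to the end wall, then lay it flat.
- notch (a point): Middle of the pocket's two finger notches (3.5 mm inward of the pocket's centre), level with the bed. The side ribs are missing for 47 mm along x (23.5 either way of this point): there the bed is only 26 wide and the tray's plate (124 wide) lies 14 mm below it, so fingers can hold the cartridge's sides as it goes down.
- cartridge: Sample cartridge, white plastic, 70 long (x) x 40 wide (y) x 12 thick (z) mm, about 35 g. Origin: centre of its underside; +x to its finger-tab end, +z out of the window face (dark window near the plain end, round sample port near the tab). 40 wide from x = -35 to 23 mm, then the tab, 26 wide x 8 thick. It starts on one of the stand's two easels. Loaded, its +x points along the pocket's -x.
- cartridge_tab (a point): Middle of the end face of the cartridge's finger tab (35 mm from the cartridge's origin along its +x, 4 mm above its underside).
- stand: Fixed grey stand, foot 80 x 170 x 8 mm, origin under it 8 mm in front of its middle, front along -x. Easels at y = +50 and -50 mm: backrest 24 wide x 58 long, 60 degrees from level, top to +x; ledge 24 wide, 14 deep, square to it; their inner corner at x = -18, z = 30 mm. Things lean there loose, sides free: the cartridge plain end down, window face to the front and up.
- cassette: Bystander: narrow white test cassette 70 x 20 x 6 mm leaning on the stand's other easel; origin at the centre of its underside, axes as for the cartridge.
- bottle: Bystander: white plastic bottle, 64 diameter x 150 mm tall, origin at the centre of its underside.
- dropper: Bystander: amber dropper bottle with a black cap, 26 diameter x 60 mm tall, origin at the centre of its underside.
- tube_box: Bystander: open green box of capped tubes, 130 x 85 x 47 mm, origin at the centre of its underside.
Not all that is in view belongs to the job. Leave any pink look-alike of the cartridge alone.

How it is judged:
On the way, in this order (a step that is already met when the one before it is completed fails the run):
1. the tray is pulled all the way out (at least 85 mm) (value of joint tray above 0.085 m), for 0.1 s.
2. with the tray out, the cartridge lies home in the pocket under the lip, window face up, finger tab towards the pull tab, and has been let go (x of cartridge in the frame of pocket between -0.003 and 0.003 m and y of cartridge in the frame of pocket between -0.003 and 0.003 m and z of cartridge in the frame of pocket between -0.0025 and 0.0025 m and x of cartridge_tab in the frame of pocket below -0.03 m and angle between cartridge's own z axis and vertical below 0.06 rad and contact force between the fingers and cartridge below 0.1 N and linear speed of cartridge below 0.02 m/s and value of joint tray above 0.07 m), for 0.2 s.
At the end, for the whole second after the job is handed in: The tray is shut (within 4 mm) and the cartridge lies still and released in the tray's pocket: within 3 mm of the pocket's centre each way and 2.5 mm of the bed in height, level within 0.06 rad with the window face up, finger tab towards the pull tab (value of joint tray below 0.004 m and x of cartridge in the frame of pocket between -0.003 and 0.003 m and y of cartridge in the frame of pocket between -0.003 and 0.003 m and z of cartridge in the frame of pocket between -0.0025 and 0.0025 m and x of cartridge_tab in the frame of pocket below -0.03 m and angle between cartridge's own z axis and vertical below 0.06 rad and contact force between the fingers and cartridge below 0.1 N and linear speed of cartridge below 0.02 m/s); the robot touches nothing.
It fails at once if the narrow cassette is disturbed (moved more than 15 mm) (distance of cassette from where it was at the start of the episode above 0.015 m).
It fails at once if a bottle or the tube box is disturbed (moved more than 20 mm) (distance of any of bottle, dropper, tube_box from where it was at the start of the episode above 0.02 m).
It fails at once if the cartridge is dropped (falls freely by more than about 13 mm) (linear speed of cartridge above 0.5 m/s and contact force between the fingers and cartridge below 0.05 N).
It fails at once if the tray is slammed shut (faster than 0.4 m/s) (velocity of joint tray below -0.4 m/s).
It also fails if it takes over 54 s, if anything falls off the work surface, if the arm or the gripper's body presses on something with over 40 N, if the wrist force passes 120 N, or if a joint passes its speed limit or range.

## Working session

There is one attempt and no reset: what is moved stays moved. The work goes in short steps, Python scripts to look and compute and a tool call to move; the robot and the scene stay as the last step left them, time stands still between calls to the robot, and variables do not carry over. Pictures are saved under pics/ and viewed, at most 10 in all, crops included, and the job is handed in when it is done.

Besides the shell and the picture viewer there is one more tool, called by a JSON object that holds its "api" and its "payload". jog_arm: Moves the arm, as the interface text tells. Its arguments: {"type":"object","properties":{"commands":{"type":"array","items":{"type":"object","properties":{"xyz":{"type":"array","items":{"type":"number"}},"turn":{"type":"array","items":{"type":"number"}}}}},"gripper":{"type":"number"},"squeeze":{"type":"number"}},"required":["commands"]}

```bash
mkdir -p pics; python3 - <<'E'
from station import sensors, vision, arm
import cv2, numpy as np
s=sensors.observe(); print(s['clock'],s['position'],s['orientation'],s['finger_gap'],arm.tcp_to_grasp)
for n in('side','top'):
    f=vision.grab_frame(n); cv2.imwrite(f'pics/{n}0.png',f['image'][:,:,::-1]); print(n,f['mtx'].tolist(),np.round(f['R'],4).tolist(),f['t'], -f['R'].T@f['t'])
    np.savez(f'{n}.npz',mtx=f['mtx'],R=f['R'],t=f['t'],image=f['image'])
E
```

```text
0.0 [ 0.17910435 -0.51973007  0.23065964] [ 9.86270606e-01  1.65135839e-01 -1.11016446e-06 -6.67413632e-04] 0.9974605752491071 0.0187
side [[578.336066345695, 0.0, 319.05273431710356], [0.0, 578.336066345695, 233.11545354136223], [0.0, 0.0, 1.0]] [[-0.991, -0.1324, -0.0178], [-0.0644, 0.5905, -0.8045], [0.117, -0.7961, -0.5937]] [0.60365844 0.11355905 1.14102075] [0.47201183 0.92125664 0.77956305]
top [[444.82704324425407, 0.0, 317.72484743358706], [0.0, 444.82704324425407, 239.47386997645214], [0.0, 0.0, 1.0]] [[0.0564, -0.9984, 0.0001], [-0.977, -0.0552, -0.2058], [0.2054, 0.0115, -0.9786]] [0.03223308 0.62392291 0.81274949] [0.44080384 0.05727355 0.92373817]
```

View pics/side0.png

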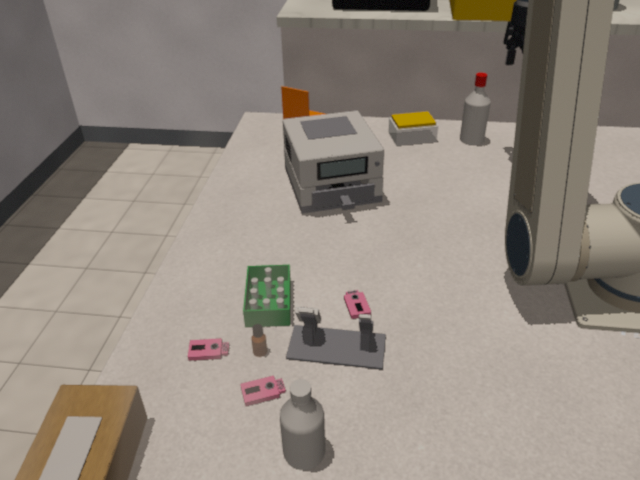

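View pics/top0.png

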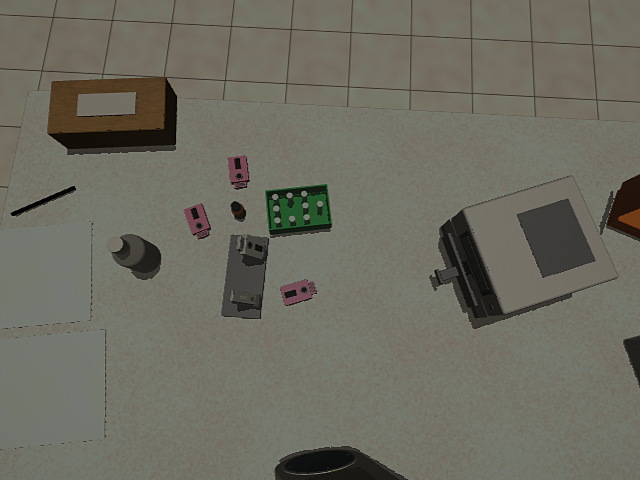

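Both views show the analyser (top ~(530,250), tab ~(440,277)), the stand (top ~(245,277)), the tube box (298,210), the dropper (238,210) and the bottle (130,252). There are also three pink look-alikes at top (238,170), (197,220) and (298,292). I'll enlarge the stand and the tab.

```bash
python3 - <<'E'
import cv2, numpy as np
T=np.load('top.npz')['image'][:,:,::-1]; S=np.load('side.npz')['image'][:,:,::-1]
g=lambda im,x,y,w,h,k:cv2.resize(im[y:y+h,x:x+w],None,fx=k,fy=k,interpolation=cv2.INTER_CUBIC)
a=g(T,210,225,100,100,6); a=cv2.convertScaleAbs(a,alpha=1.7)
cv2.imwrite('pics/c1.png',a)
b=g(T,420,170,200,160,4);b=cv2.convertScaleAbs(b,alpha=1.7); cv2.imwrite('pics/c2.png',b)
E
```

```text
(no output)
```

View pics/c1.png

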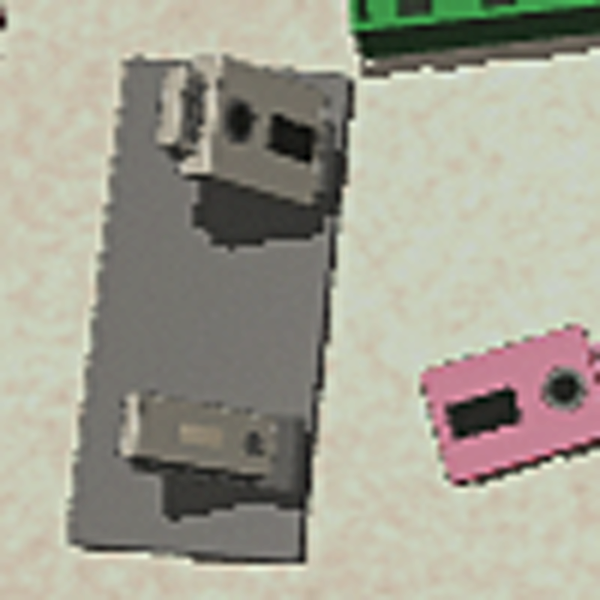

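View pics/c2.png

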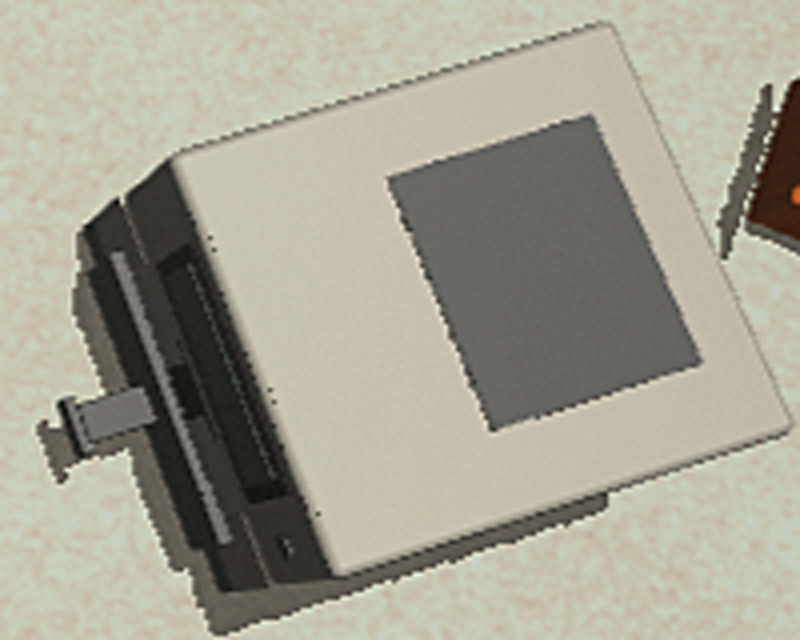

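The upper easel (crop (265,125)) holds the wide white piece with a dark window, a port and a tab, so that is the cartridge. The lower easel (195,435) holds the narrow cassette. The pink pieces are decoys. Tab crossbar edges are at c2 (60,400)-(76,455). Next I fit the poses.

```bash
cat > h.py <<'E'
import numpy as np
from scipy.optimize import least_squares
from scipy.spatial.transform import Rotation as Ro
C={n:np.load(n+'.npz') for n in('top','side')}
def proj(n,X):
    c=C[n]; p=np.atleast_2d(X)@c['R'].T+c['t']; return (p[:,:2]/p[:,2:])@c['mtx'][:2,:2].T+c['mtx'][:2,2]
def plane(n,uv,z):
    c=C[n]; o=-c['R'].T@c['t']; out=[]
    for p in np.atleast_2d(uv):
        d=c['R'].T@np.linalg.solve(c['mtx'],[*p,1]); out.append(o+d*(z-o[2])/d[2])
    return np.array(out)
def T2(p,P): # pose x,y,yaw
    P=np.atleast_2d(P); return Ro.from_euler('z',p[2]).apply(P)+[p[0],p[1],0]
crop=lambda uv,x,y,k:(np.array(uv,float)+.5)/k-.5+[x,y]
E
cat > m.py <<'E'
from h import *
np.set_printoptions(precision=4,suppress=True)
a=crop([(180,155),(610,22),(793,430),(337,575)],420,170,4)
# front-left.. front=image left(+y world): analyser -x ~ +y
P=np.array([(-.11,-.1,.15),(.11,-.1,.15),(.11,.1,.15),(-.11,.1,.15)])
w=plane('top',a,.15); print(w, [np.linalg.norm(w[i]-w[i-1]) for i in range(4)])
def fit(P,uv,x0):
    r=least_squares(lambda p:(proj('top',T2(p,P))-uv).ravel(),x0); print('fit',r.x,np.degrees(r.x[2]),'res',r.fun); return r.x
c=w.mean(0); best=None
d=(w[1]+w[2]-w[0]-w[3]); yaw=np.arctan2(d[1],d[0]); print('yaw0',yaw)
# choose y signs right: +y = left of +x
n=np.array([-np.sin(yaw),np.cos(yaw)]); sgn=np.sign((w[0]-w[3])[:2]@n)
P[:,1]=np.array([.1,.1,-.1,-.1])*sgn
A=fit(P,a,[c[0],c[1],yaw])
tb=plane('top',crop([(60,400),(76,455)],420,170,4),.052); print('tabend',tb,np.linalg.norm(tb[0]-tb[1]))
inv=lambda p,X:Ro.from_euler('z',-p[2]).apply(X-[p[0],p[1],0])
print('tabend in analyser',inv(A,tb))
s=crop([(125,58),(353,75),(305,562),(70,547)],210,225,6)
w=plane('top',s,.008);print(w,[np.linalg.norm(w[i]-w[i-1]) for i in range(4)])
# left=+x ; foot x from -.048 to .032 (origin 8mm in front of middle => middle at +8)
PS=np.array([(.048,-.085,.008),(-.032,-.085,.008),(-.032,.085,.008),(.048,.085,.008)])
d=(w[0]+w[3]-w[1]-w[2]); S=fit(PS,s,[*w.mean(0)[:2],np.arctan2(d[1],d[0])])
d=np.array([.5,0,np.sqrt(.75)]);n=np.array([-np.sqrt(.75),0,.5]);y=np.array([0,1.,0])
B=np.c_[d,y,n]
def cart(q,L): # q: u extra, y, rot in plane
    M=B@Ro.from_euler('z',q[2]).as_matrix(); o=np.array([-.018,0,.03])+d*(.035+q[0])+y*q[1]
    return np.atleast_2d(L)@M.T+o
L=np.array([(.023,-.02,.012),(.023,.02,.012),(-.035,-.02,.012),(-.035,.02,.012)])
uc=crop([(222,57),(210,172),(331,97),(318,203)],210,225,6)
r=least_squares(lambda q:(proj('top',T2(S,cart(q,L)))-uc).ravel(),[0,-.05,0]);print('cart',r.x,r.fun)
R=Ro.from_euler('z',S[2])*Ro.from_matrix(B)*Ro.from_euler('z',r.x[2])
print('origin',T2(S,cart(r.x,[0,0,0])),'axes\n',R.as_matrix())
np.savez('fit.npz',A=A,S=S,q=r.x,R=R.as_matrix(),o=T2(S,cart(r.x,[0,0,0]))[0],tab=inv(A,tb).mean(0))
print('side proj analyser top',proj('side',T2(A,P)),'stand',proj('side',T2(S,PS)),'tabend',proj('side',tb), 'cartcorners',proj('side',T2(S,cart(r.x,L))))
E
python3 m.py
```

```text
[[ 0.6754 -0.195   0.15  ]
 [ 0.7499 -0.3925  0.15  ]
 [ 0.5657 -0.4608  0.15  ]
 [ 0.4918 -0.2602  0.15  ]] [np.float64(0.19486795046918617), np.float64(0.21107720161328444), np.float64(0.1964450943536264), np.float64(0.21383240118859836)]
yaw0 -1.2139605720557733
fit [ 0.621  -0.3271 -1.2171] -69.73641319992949 res [-3.1732 -0.8787  1.6436 -1.4761  2.4085  0.3587 -0.8871  1.5064]
tabend [[ 0.5761 -0.1664  0.052 ]
 [ 0.5493 -0.1743  0.052 ]] 0.027917195013081153
tabend in analyser [[-0.1664  0.0135  0.052 ]
 [-0.1682 -0.0143  0.052 ]]
[[0.6339 0.2525 0.008 ]
 [0.6323 0.172  0.008 ]
 [0.4635 0.1749 0.008 ]
 [0.464  0.2547 0.008 ]] [np.float64(0.16992310467354227), np.float64(0.08050594647599342), np.float64(0.16885970948440476), np.float64(0.07981247657407715)]
fit [0.5483 0.2055 1.5564] 89.17571148245925 res [ 0.1025 -0.0482 -0.1184 -0.2577  0.0387  0.3073 -0.0232 -0.0226]
cart [-0.0006 -0.0525 -0.0085] [ 0.15   -0.6679 -0.1283  0.4879 -0.0557 -0.7236  0.1257  0.8956]
origin [[0.6008 0.2039 0.0598]] axes
 [[ 0.0157 -0.9998 -0.0125]
 [ 0.4998  0.0187 -0.8659]
 [ 0.866   0.0074  0.5   ]]
side proj analyser top [[298.9142 159.8036]
 [282.1612 118.1425]
 [358.8033 109.51  ]
 [385.2291 148.9827]] stand [[285.6969 356.4111]
 [293.9949 323.6956]
 [385.9647 332.3974]
 [383.3998 366.3961]] tabend [[342.8161 205.0246]
 [354.9064 203.7974]] cartcorners [[295.6978 305.7566]
 [318.5567 307.7712]
 [299.9658 314.9399]
 [321.6946 316.9007]]
```

```bash
cat > j.py <<'E'
from h import *
from station import sensors
def frame(z,y): z=np.array(z)/np.linalg.norm(z); y=np.array(y)-np.dot(y,z)*z; y/=np.linalg.norm(y); return np.c_[np.cross(y,z),y,z]
yaw=np.radians(-69.8); ax=np.array([np.cos(yaw),np.sin(yaw),0]); ay=np.array([-ax[1],ax[0],0]); up=np.array([0,0,1.])
def lean(deg): t=np.radians(deg); return frame(np.sin(t)*ax-np.cos(t)*up, ay)
def go(targets,cur=None):
    if cur is None:
        s=sensors.observe(); cur=(np.array(s['position']),Ro.from_quat(s['orientation']).as_matrix())
        print('t %.2f gap %.3f F %s pos %s'%(s['clock'],s['finger_gap'],np.round(s['contact_force'],1),np.round(s['position'],4)))
    p0,R0=cur
    for p,R in targets: print('xyz',np.round(1000*R0.T@(p-p0),1).tolist(),'turn',np.round(np.degrees(Ro.from_matrix(R0.T@R).as_rotvec()),1).tolist())
E
python3 - <<'E'
from j import *
R=lean(22); G=np.array([.5703,-.191,.045]); T=G+.019*R[:,2]
go([(T-.13*R[:,2],R),(T,R)]); print(T,T-.13*R[:,2])
go([(T,R),(T-.088*ax,R)],(T-.13*R[:,2],R))
E
```

```text
t 0.10 gap 0.996 F [ 0.4 -0.2 -0.7] pos [ 0.1791 -0.5197  0.2307]
xyz [476.1, -224.8, 83.2] turn [-17.5, -17.2, -90.0]
xyz [477.0, -176.0, 203.7] turn [-17.5, -17.2, -90.0]
[ 0.57275767 -0.19767975  0.02738351] [ 0.55594204 -0.15197621  0.14791741]
xyz [-0.0, -0.0, 130.0] turn [0.0, 0.0, 0.0]
xyz [81.6, -0.0, 97.0] turn [0.0, 0.0, 0.0]
```

{"api": "jog_arm", "payload": {"commands": [{"xyz": [50, -24, 0], "turn": [-1.8, -1.8, -9.5]}, {"xyz": [100, -48, 0], "turn": [-3.6, -3.6, -19]}, {"xyz": [150, -72, 0], "turn": [-5.4, -5.3, -28]}, {"xyz": [200, -96, 0], "turn": [-7.2, -7.1, -37]}, {"xyz": [250, -120, 0], "turn": [-9, -8.9, -46]}, {"xyz": [300, -144, 0], "turn": [-10.8, -10.6, -56]}, {"xyz": [350, -168, 0], "turn": [-12.5, -12.3, -65]}, {"xyz": [400, -192, 10], "turn": [-14.3, -14, -74]}, {"xyz": [440, -210, 40], "turn": [-16, -15.7, -82]}, {"xyz": [476.1, -224.8, 83.2], "turn": [-17.5, -17.2, -90]}, {"xyz": [476.1, -224.8, 83.2], "turn": [-17.5, -17.2, -90]}, {"xyz": [476.1, -224.8, 83.2], "turn": [-17.5, -17.2, -90]}], "gripper": 0.2}}

```text
clock: 1.6
position: [0.556, -0.1525, 0.1484]
orientation: [0.562, 0.805, -0.11, 0.157]
contact_force: [1.1, -0.1, -0.3]
finger_gap: 0.601
grip_force: 0.0
```

```bash
python3 - <<'E'
from j import *
R=lean(22); G=np.array([.5703,-.191,.045]); T=G+.019*R[:,2]
go([(T-.13*R[:,2],R),(T,R)])
from station import vision
import cv2
f=vision.grab_frame('side'); im=f['image'][100:260,260:420,::-1]; cv2.imwrite('pics/s1.png',cv2.resize(im,None,fx=3.7,fy=3.7,interpolation=cv2.INTER_CUBIC))
E
```

```text
t 1.60 gap 0.601 F [ 1.1 -0.1 -0.3] pos [ 0.556  -0.1525  0.1484]
xyz [0.7, 0.1, 0.3] turn [-0.1, 0.0, -0.0]
xyz [0.8, 0.2, 130.3] turn [-0.1, 0.0, -0.0]
```

View pics/s1.png

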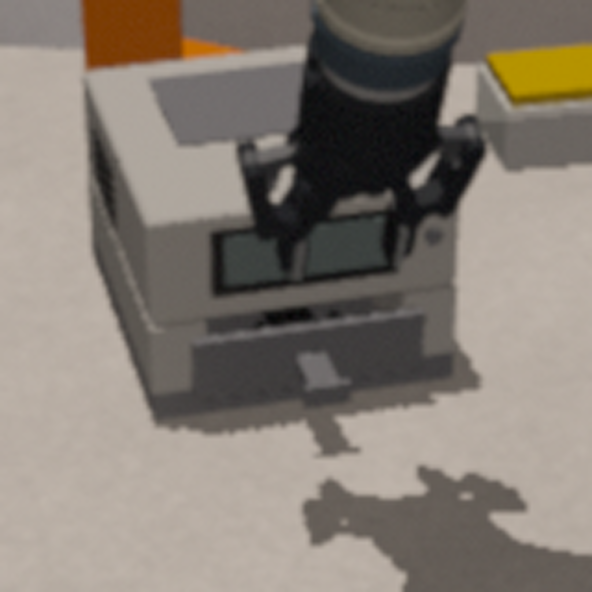

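The gripper is above and in front of the tab. The crossbar's top edge at crop (303,390)-(350,380) gives full-frame (342,205)-(355,203), which agrees with the top-camera fit within 1 px. I'll descend.

{"api": "jog_arm", "payload": {"commands": [{"xyz": [0.8, 0, 40]}, {"xyz": [0.8, 0, 80]}, {"xyz": [0.8, 0, 110]}, {"xyz": [0.8, 0, 122]}, {"xyz": [0.8, 0, 130]}, {"xyz": [0.8, 0, 130]}]}}

```text
invalid input
```

{"api": "jog_arm", "payload": {"commands": [{"xyz": [0, 0, 0]}, {"xyz": [0, 0, 0]}, {"xyz": [0, 0, 0]}, {"xyz": [0, 0, 0]}, {"xyz": [0, 0, 0]}], "gripper": -1, "squeeze": 40}}

```text
invalid input
```

{"api": "jog_arm", "payload": {"commands": [{"xyz": [0.8, 0, 40], "turn": [0, 0, 0]}, {"xyz": [0.8, 0, 80], "turn": [0, 0, 0]}, {"xyz": [0.8, 0, 110], "turn": [0, 0, 0]}, {"xyz": [0.8, 0, 122], "turn": [0, 0, 0]}, {"xyz": [0.8, 0, 130], "turn": [0, 0, 0]}, {"xyz": [0.8, 0, 130], "turn": [0, 0, 0]}]}}

```text
clock: 2.4
position: [0.5728, -0.1979, 0.028]
orientation: [0.562, 0.805, -0.11, 0.157]
contact_force: [-0.3, 0.5, 0.4]
finger_gap: 0.598
grip_force: 0.0
```

{"api": "jog_arm", "payload": {"commands": [{"xyz": [0, 0, 0], "turn": [0, 0, 0]}, {"xyz": [0, 0, 0], "turn": [0, 0, 0]}, {"xyz": [0, 0, 0], "turn": [0, 0, 0]}, {"xyz": [0, 0, 0], "turn": [0, 0, 0]}, {"xyz": [0, 0, 0], "turn": [0, 0, 0]}], "gripper": -1, "squeeze": 40}}

```text
clock: 3.02
position: [0.5734, -0.1975, 0.0286]
orientation: [0.561, 0.805, -0.109, 0.158]
contact_force: [0.3, 1.2, 7.0]
finger_gap: 0.225
grip_force: 65.2
```

{"api": "jog_arm", "payload": {"commands": [{"xyz": [5, 0, -2], "turn": [0, 0, 0]}, {"xyz": [14, 0, -5.7], "turn": [0, 0, 0]}, {"xyz": [25, 0, -10.1], "turn": [0, 0, 0]}, {"xyz": [37, 0, -15], "turn": [0, 0, 0]}, {"xyz": [49, 0, -19.8], "turn": [0, 0, 0]}, {"xyz": [60, 0, -24.2], "turn": [0, 0, 0]}, {"xyz": [68, 0, -27.5], "turn": [0, 0, 0]}, {"xyz": [75, 0, -30.3], "turn": [0, 0, 0]}, {"xyz": [79, 0, -31.9], "turn": [0, 0, 0]}, {"xyz": [79, 0, -31.9], "turn": [0, 0, 0]}]}}

```text
clock: 4.28
position: [0.5435, -0.1175, 0.0285]
orientation: [0.561, 0.805, -0.11, 0.158]
contact_force: [-2.1, -0.7, 12.0]
finger_gap: 0.219
grip_force: 66.0
```

{"api": "jog_arm", "payload": {"commands": [{"xyz": [1.5, 0, -0.6], "turn": [0, 0, 0]}, {"xyz": [3, 0, -1.2], "turn": [0, 0, 0]}, {"xyz": [4.5, 0, -1.8], "turn": [0, 0, 0]}]}}

```text
clock: 4.65
position: [0.542, -0.1137, 0.0285]
orientation: [0.561, 0.805, -0.11, 0.158]
contact_force: [-0.6, -4.7, 8.9]
finger_gap: 0.228
grip_force: 66.0
```

{"api": "jog_arm", "payload": {"commands": [{"xyz": [1.5, 0, -0.6], "turn": [0, 0, 0]}, {"xyz": [3, 0, -1.2], "turn": [0, 0, 0]}, {"xyz": [4.5, 0, -1.8], "turn": [0, 0, 0]}]}}

```text
clock: 5.03
position: [0.5418, -0.1131, 0.0288]
orientation: [0.563, 0.803, -0.113, 0.161]
contact_force: [13.7, -41.0, -15.5]
finger_gap: 0.222
grip_force: 67.1
```

{"api": "jog_arm", "payload": {"commands": [{"xyz": [-3.8, 0, 1.5], "turn": [0, 0, 0]}, {"xyz": [-3.8, 0, 1.5], "turn": [0, 0, 0]}, {"xyz": [-3.8, 0, 1.5], "turn": [0, 0, 0]}]}}

```text
clock: 5.4
position: [0.5419, -0.1133, 0.0285]
orientation: [0.562, 0.805, -0.11, 0.158]
contact_force: [0.3, -6.0, 7.8]
finger_gap: 0.225
grip_force: 68.0
```

{"api": "jog_arm", "payload": {"commands": [{"xyz": [0, 0, 0], "turn": [0, 0, 0]}, {"xyz": [0, 0, 0], "turn": [0, 0, 0]}, {"xyz": [0, 0, 0], "turn": [0, 0, 0]}, {"xyz": [0, 0, -20], "turn": [0, 0, 0]}, {"xyz": [0, 0, -60], "turn": [0, 0, 0]}, {"xyz": [0, 0, -110], "turn": [0, 0, 0]}, {"xyz": [0, 0, -150], "turn": [0, 0, 0]}, {"xyz": [0, 0, -150], "turn": [0, 0, 0]}], "gripper": 0.3}}

```text
clock: 6.4
position: [0.5228, -0.0585, 0.169]
orientation: [0.561, 0.805, -0.108, 0.159]
contact_force: [0.2, 0.3, -0.1]
finger_gap: 0.65
grip_force: 0.0
```

```bash
cat > k.py <<'E'
from j import *
c=np.array([.6008,.2039,.0598]); Rc=np.load('fit.npz')['R']  # cartridge
th=np.radians(30)
zt=-np.sin(th)*Rc[:,0]-np.cos(th)*Rc[:,2]
Rg=frame(zt,-Rc[:,1])
G=c+Rc@[-.002,0,.006]; Tg=G+.016*Rg[:,2]
E
python3 - <<'E'
from k import *
print(Tg,Rg)
go([(Tg-.12*Rg[:,2],Rg),(Tg,Rg)])
from station import vision
import cv2
f=vision.grab_frame('top'); np.savez('top1.npz',image=f['image']); im=cv2.convertScaleAbs(f['image'][230:350,380:530,::-1],alpha=1.7); cv2.imwrite('pics/t2.png',cv2.resize(im,None,fx=5,fy=5,interpolation=cv2.INTER_CUBIC))
print(f['t'],np.load('top.npz')['t'])
E
```

```text
[0.60074061 0.20570507 0.04721186] [[ 0.01984902  0.99979871  0.00292622]
 [ 0.86581368 -0.01865247  0.50001875]
 [ 0.49997268 -0.00739132 -0.86600963]]
t 6.40 gap 0.650 F [ 0.2  0.3 -0.1] pos [ 0.5228 -0.0585  0.169 ]
xyz [159.3, 143.7, -45.1] turn [-0.9, 51.6, 22.1]
xyz [250.6, 164.5, 30.1] turn [-0.9, 51.6, 22.1]
[0.03223308 0.62392291 0.81274949] [0.03223308 0.62392291 0.81274949]
```

View pics/t2.png

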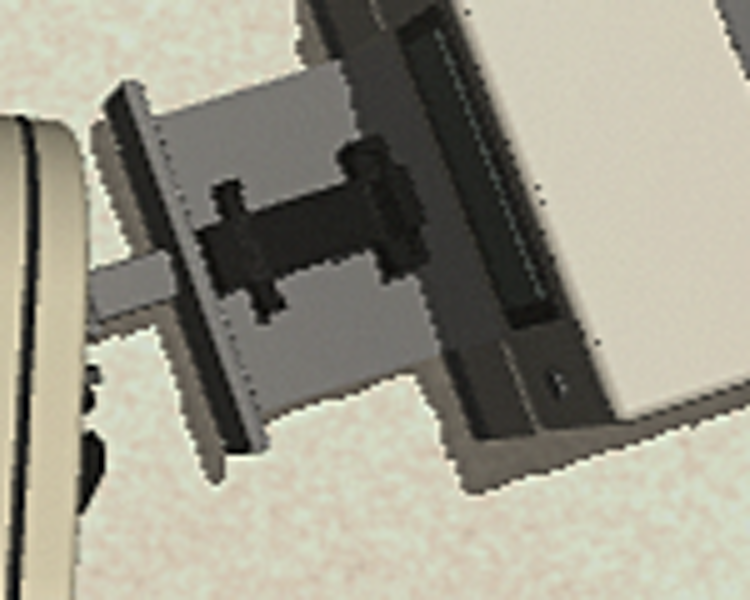

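The tray is out, with its black pocket at crop (200-430, 140-320), the panel on the left and the robot's forearm at the far left edge. I'll overlay a model of the pocket to check its pose.

```bash
cat > ov.py <<'E'
from j import *
import cv2,sys
px,py,yw=map(float,sys.argv[1:4]); yw=np.radians(yw)
I=np.load('top1.npz')['image'][:,:,::-1]; k=5
im=cv2.resize(cv2.convertScaleAbs(I[230:350,380:530],alpha=1.7),None,fx=k,fy=k,interpolation=cv2.INTER_CUBIC)
def poly(P,col):
    uv=(proj('top',T2([px,py,yw],np.array(P)))-[380,230]+.5)*k-.5; cv2.polylines(im,[np.round(uv).astype(int)],True,col,1)
rect=lambda a,b,c,d,z:[(a,c,z),(b,c,z),(b,d,z),(a,d,z)]
poly(rect(-.04,.04,-.027,.027,.056),(0,0,255))
poly(rect(-.0365,.0365,-.0218,.0218,.056),(0,255,255))
poly(rect(-.02,.027,-.013,.013,.05),(0,255,0))
poly(rect(.0315,.0400,-.012,.012,.068),(255,0,255))
poly(rect(-.055,-.047,-.075,.075,.068),(255,0,0))
poly(rect(-.2,.04,-.062,.062,.036),(255,255,0))
cv2.imwrite(sys.argv[4],im)
E
python3 ov.py .5665 -.1788 -69.8 pics/ov1.png
```

```text
(no output)
```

View pics/ov1.png

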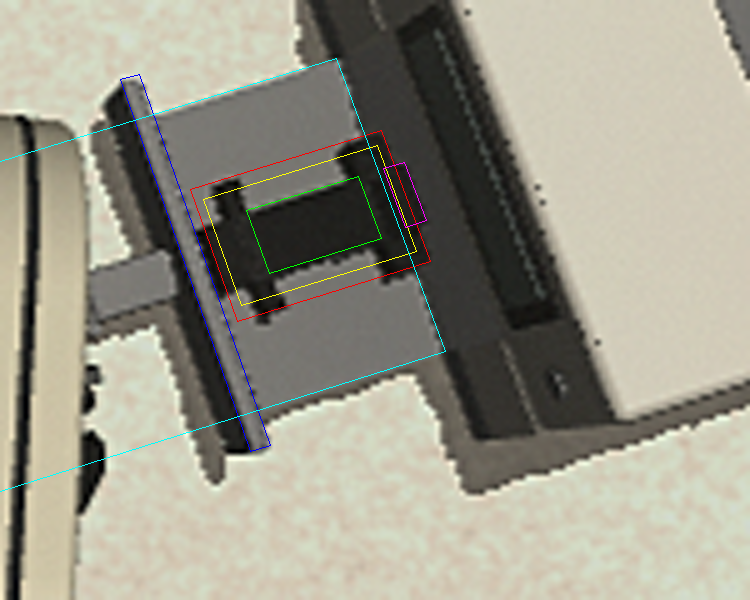

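```bash
python3 - <<'E'
from k import *
print(plane('top',[(270,236),(269,228)],0.0),plane('top',[(270,231)],0.047))
s=sensors.observe(); cur=(np.array(s['position']),Ro.from_quat(s['orientation']).as_matrix())
T1=Tg-.12*Rg[:,2]
go([(T1,Rg)]); go([(Tg,Rg),(Tg-[0,0,-.06]-.02*Rg[:,2],Rg)],(T1,Rg))
E
```

```text
[[0.63654491 0.16983616 0.        ]
 [0.65384559 0.17333653 0.        ]] [[0.63690501 0.1649206  0.047     ]]
t 6.45 gap 0.652 F [-0.7  0.  -0. ] pos [ 0.5221 -0.0589  0.1671]
xyz [158.7, 144.4, -47.0] turn [-1.0, 51.5, 22.1]
xyz [0.0, -0.0, 120.0] turn [0.0, 0.0, 0.0]
xyz [30.0, -0.4, 48.0] turn [0.0, 0.0, 0.0]
```

{"api": "jog_arm", "payload": {"commands": [{"xyz": [20, 18, -15], "turn": [-0.1, 6, 2.5]}, {"xyz": [40, 36, -30], "turn": [-0.2, 12, 5.1]}, {"xyz": [60, 54, -40], "turn": [-0.3, 18, 7.7]}, {"xyz": [80, 72, -50], "turn": [-0.4, 26, 11]}, {"xyz": [100, 90, -50], "turn": [-0.5, 34, 14.5]}, {"xyz": [120, 108, -50], "turn": [-0.7, 40, 17]}, {"xyz": [140, 126, -48], "turn": [-0.8, 46, 19.7]}, {"xyz": [159.3, 143.7, -45.1], "turn": [-0.9, 51.6, 22.1]}, {"xyz": [159.3, 143.7, -45.1], "turn": [-0.9, 51.6, 22.1]}, {"xyz": [159.3, 143.7, -45.1], "turn": [-0.9, 51.6, 22.1]}], "gripper": 0.3}}

```text
clock: 7.7
position: [0.5993, 0.1441, 0.1476]
orientation: [0.691, 0.675, 0.18, -0.185]
contact_force: [0.8, -0.1, -0.5]
finger_gap: 0.647
grip_force: 0.0
```

```bash
python3 - <<'E'
from k import *
T1=Tg-.12*Rg[:,2]
go([(T1,Rg),(Tg,Rg)])
from station import vision
import cv2
f=vision.grab_frame('top'); a=f['image'][210:330,200:320,::-1]; f=vision.grab_frame('side'); b=f['image'][240:400,230:390,::-1]
r=lambda i:cv2.resize(cv2.convertScaleAbs(i,alpha=1.6),(400,400),interpolation=cv2.INTER_CUBIC)
cv2.imwrite('pics/g1.png',np.hstack([r(a),r(b)]))
E
```

```text
t 7.70 gap 0.647 F [ 0.8 -0.1 -0.5] pos [0.5993 0.1441 0.1476]
xyz [3.2, 1.0, -2.3] turn [-0.2, 0.1, -0.2]
xyz [3.4, 1.5, 117.7] turn [-0.2, 0.1, -0.2]
```

View pics/g1.png

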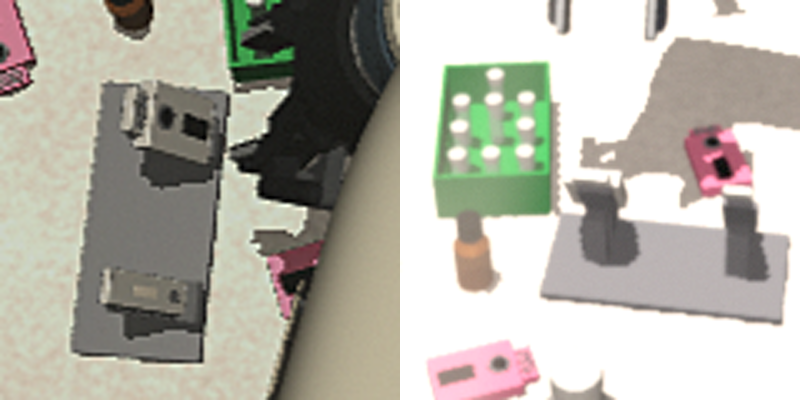

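Left view: the white cartridge at crop (180,120) has the fingers lined up on either side of it, and the cassette at (145,290) is untouched. Right view: the tube box corner clears the approach. I'll go in and grip.

{"api": "jog_arm", "payload": {"commands": [{"xyz": [3.4, 1.2, 20], "turn": [-0.2, 0.1, -0.2]}, {"xyz": [3.4, 1.5, 50], "turn": [-0.2, 0.1, -0.2]}, {"xyz": [3.4, 1.5, 80], "turn": [-0.2, 0.1, -0.2]}, {"xyz": [3.4, 1.5, 100], "turn": [-0.2, 0.1, -0.2]}, {"xyz": [3.4, 1.5, 112], "turn": [-0.2, 0.1, -0.2]}, {"xyz": [3.4, 1.5, 118], "turn": [-0.2, 0.1, -0.2]}, {"xyz": [3.4, 1.5, 118], "turn": [-0.2, 0.1, -0.2]}, {"xyz": [3.4, 1.5, 118], "turn": [-0.2, 0.1, -0.2]}]}}

```text
clock: 8.8
position: [0.6017, 0.2064, 0.0483]
orientation: [0.69, 0.676, 0.184, -0.184]
contact_force: [-0.4, 0.1, 0.6]
finger_gap: 0.646
grip_force: 0.0
```

```bash
python3 - <<'E'
from k import *
go([(Tg,Rg)])
E
```

```text
t 8.80 gap 0.646 F [-0.4  0.1  0.6] pos [0.6017 0.2064 0.0483]
xyz [-1.1, -0.9, 0.6] turn [0.1, -0.1, 0.0]
```

{"api": "jog_arm", "payload": {"commands": [{"xyz": [-1, -0.9, 0.5], "turn": [0, 0, 0]}, {"xyz": [-1, -0.9, 0.5], "turn": [0, 0, 0]}, {"xyz": [-1, -0.9, 0.5], "turn": [0, 0, 0]}, {"xyz": [-1, -0.9, 0.5], "turn": [0, 0, 0]}, {"xyz": [-1, -0.9, 0.5], "turn": [0, 0, 0]}], "gripper": -1, "squeeze": 25}}

```text
clock: 9.43
position: [0.6008, 0.2058, 0.0474]
orientation: [0.69, 0.676, 0.184, -0.184]
contact_force: [0.4, -3.2, 6.7]
finger_gap: 0.465
grip_force: 25.3
```

{"api": "jog_arm", "payload": {"commands": [{"xyz": [-2, 0, -7], "turn": [0, 0, 0]}, {"xyz": [-4, 0, -14], "turn": [0, 0, 0]}, {"xyz": [0, 0, -30], "turn": [0, 0, 0]}, {"xyz": [10, 0, -55], "turn": [0, 0, 0]}, {"xyz": [20, 0, -85], "turn": [0, 0, 0]}, {"xyz": [30, 0, -115], "turn": [0, 0, 0]}, {"xyz": [30, 0, -115], "turn": [0, 0, 0]}]}}

```text
clock: 10.3
position: [0.6016, 0.1735, 0.1637]
orientation: [0.69, 0.676, 0.185, -0.183]
contact_force: [-0.9, -0.6, -1.9]
finger_gap: 0.465
grip_force: 25.4
```

```bash
cat > p.py <<'E'
from k import *
P=np.array([.567,-.179,.05])
def place(phi,bx,bz,back=0,dy=0,P=P):
    f=np.radians(phi); xc=-(np.cos(f)*ax-np.sin(f)*up); zc=np.cos(f)*up+np.sin(f)*ax
    Rt=np.c_[xc,-ay,zc]; c=P+bx*ax+dy*ay+bz*up+(.035+back)*xc
    return c+Rt@Rc.T@(np.array([.6008,.2058,.0474])-np.array([.6008,.2039,.0598])), Rt@Rc.T@Rg
E
python3 - <<'E'
from p import *
W=[place(15,.0325,.0415,.03),place(15,.0325,.0015,.03)]
go(W); print(W[0])
E
```

```text
t 10.30 gap 0.465 F [-0.9 -0.6 -1.9] pos [0.6016 0.1735 0.1637]
xyz [-319.9, -36.0, -109.8] turn [2.7, -44.6, -21.7]
xyz [-340.0, -35.8, -75.2] turn [2.7, -44.6, -21.7]
(array([ 0.55915905, -0.15752613,  0.09821178]), array([[-3.33532448e-01,  9.38493023e-01,  8.93697501e-02],
       [ 9.06514648e-01,  3.45298199e-01, -2.42899868e-01],
       [-2.58819045e-01, -3.95014251e-18, -9.65925826e-01]]))
```

{"api": "jog_arm", "payload": {"commands": [{"xyz": [-20, -2, -10], "turn": [0.1, -2.2, -1.1]}, {"xyz": [-55, -6, -25], "turn": [0.4, -7, -3.4]}, {"xyz": [-95, -10, -45], "turn": [0.7, -13, -6.3]}, {"xyz": [-135, -15, -65], "turn": [1.1, -18.5, -9]}, {"xyz": [-175, -20, -80], "turn": [1.4, -24, -11.7]}, {"xyz": [-215, -24, -93], "turn": [1.8, -30, -14.6]}, {"xyz": [-255, -28, -105], "turn": [2.1, -35.5, -17.3]}, {"xyz": [-290, -32, -112], "turn": [2.4, -40, -19.5]}, {"xyz": [-312, -35, -111], "turn": [2.6, -43.5, -21.2]}, {"xyz": [-319.9, -36, -109.8], "turn": [2.7, -44.6, -21.7]}, {"xyz": [-319.9, -36, -109.8], "turn": [2.7, -44.6, -21.7]}, {"xyz": [-319.9, -36, -109.8], "turn": [2.7, -44.6, -21.7]}]}}

```text
clock: 11.8
position: [0.5585, -0.1565, 0.0961]
orientation: [0.567, 0.814, -0.075, 0.105]
contact_force: [-0.2, 0.1, -0.3]
finger_gap: 0.462
grip_force: 25.3
```

```bash
python3 - <<'E'
from p import *
W=[place(15,.0325,.0415,.03),place(15,.0325,.0015,.03),place(15,.0325,.0015,.0)]
go(W)
from station import vision
import cv2
f=vision.grab_frame('top'); a=f['image'][230:350,390:510,::-1]; f=vision.grab_frame('side'); b=f['image'][130:250,290:410,::-1]
r=lambda i,k:cv2.resize(cv2.convertScaleAbs(i,alpha=k),(400,400),interpolation=cv2.INTER_CUBIC)
cv2.imwrite('pics/p1.png',np.hstack([r(a,1.7),r(b,1.1)]))
# predicted projections of cartridge corners (crop px)
p,R=place(15,.0325,.0415,.03); s=sensors.observe(); p=np.array(s['position']);R=Ro.from_quat(s['orientation']).as_matrix()
M=R@Rg.T@Rc; c=p-M@Rc.T@(np.array([.6008,.2058,.0474])-np.array([.6008,.2039,.0598]))
L=np.array([(.023,-.02,.012),(.023,.02,.012),(.035,-.013,.008),(.035,.013,.008),(-.035,-.02,.012),(-.035,.02,.012),(-.035,-.02,0),(-.035,.02,0)])
print((proj('top',c+L@M.T)-[390,230])*400/120,(proj('side',c+L@M.T)-[290,130])*400/120+[400,0])
E
```

```text
t 11.80 gap 0.462 F [-0.2  0.1 -0.3] pos [ 0.5585 -0.1565  0.0961]
xyz [-1.7, 0.3, -1.7] turn [-0.1, -0.1, 0.1]
xyz [8.5, 0.4, 37.0] turn [-0.1, -0.1, 0.1]
xyz [-17.5, 0.4, 51.9] turn [-0.1, -0.1, 0.1]
[[106.18046889 123.92826594]
 [131.39658941 194.27753029]
 [ 88.34984168 143.09016279]
 [104.5971895  188.86428152]
 [194.7688033   98.7100668 ]
 [220.2886016  167.24782773]
 [183.66986297 103.68666723]
 [208.73945707 171.35031263]] [[582.74007562 193.06580625]
 [642.95259797 184.76609808]
 [598.44991081 202.80326184]
 [637.87281327 197.32782076]
 [561.2774461  169.16150714]
 [619.12738238 161.32404555]
 [562.43545589 186.3644816 ]
 [620.08250988 178.46653835]]
```

View pics/p1.png

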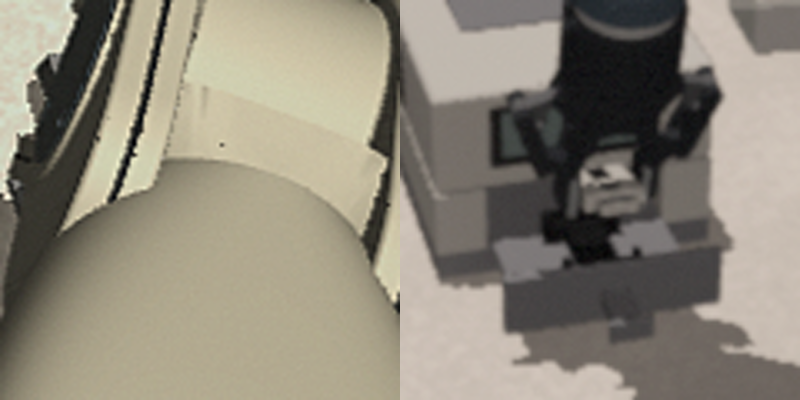

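The top view is blocked by the arm. The side view shows the cartridge held nose-down over the pocket, with tab corners at (582,191) and (643,185), which matches the prediction. I'll check the panel against the model in the side view and then lower.

```bash
python3 - <<'E'
from p import *
q=lambda L:(proj('side',T2([.567,-.179,yaw],np.array(L)))-[290,130])*400/120+[400,0]
print('panel',q([(-.055,.075,.068),(-.055,-.075,.068),(-.055,.075,.024),(-.055,-.075,.024)]), 'tabend',q([(-.0975,.015,.052),(-.0975,-.015,.052)]))
E
```

```text
panel [[501.50857425 280.80293967]
 [722.1092524  249.58499131]
 [502.5938645  335.39964096]
 [718.7568735  303.77077519]] tabend [[607.44782721 324.81667534]
 [652.34725941 318.22808018]]
```

{"api": "jog_arm", "payload": {"commands": [{"xyz": [0, 0.3, 8], "turn": [-0.1, -0.1, 0]}, {"xyz": [4, 0.4, 20], "turn": [-0.1, -0.1, 0]}, {"xyz": [8, 0.4, 34], "turn": [-0.1, -0.1, 0]}, {"xyz": [8, 0.4, 34], "turn": [-0.1, -0.1, 0]}, {"xyz": [8, 0.4, 34], "turn": [-0.1, -0.1, 0]}]}}

```text
clock: 12.52
position: [0.5586, -0.1576, 0.0608]
orientation: [0.567, 0.814, -0.075, 0.106]
contact_force: [0.8, 0.4, -0.9]
finger_gap: 0.462
grip_force: 25.4
```

```bash
python3 - <<'E'
from p import *
go([place(15,.0325,.0015,.01),place(15,.0325,.0015,.0)])
E
```

```text
t 12.53 gap 0.462 F [ 0.8  0.4 -0.9] pos [ 0.5586 -0.1576  0.0608]
xyz [-16.7, 0.5, 12.5] turn [-0.1, -0.0, 0.1]
xyz [-25.4, 0.5, 17.5] turn [-0.1, -0.0, 0.1]
```

{"api": "jog_arm", "payload": {"commands": [{"xyz": [-8, 0.5, 6], "turn": [0, 0, 0]}, {"xyz": [-16.5, 0.5, 12.3], "turn": [0, 0, 0]}, {"xyz": [-20, 0.5, 14.3], "turn": [0, 0, 0]}, {"xyz": [-23, 0.5, 16.1], "turn": [0, 0, 0]}, {"xyz": [-24.5, 0.5, 17], "turn": [0, 0, 0]}, {"xyz": [-24.5, 0.5, 17], "turn": [0, 0, 0]}]}}

```text
clock: 13.28
position: [0.5688, -0.1838, 0.0508]
orientation: [0.567, 0.814, -0.075, 0.106]
contact_force: [0.5, 0.2, -0.2]
finger_gap: 0.467
grip_force: 25.4
```

```bash
python3 - <<'E'
from p import *
go([place(15,.0325,.0015),place(12,.033,.0012),place(8,.0338,.001),place(4,.0345,.0008),place(0,.035,.0005)])
E
```

```text
t 13.28 gap 0.467 F [ 0.5  0.2 -0.2] pos [ 0.5688 -0.1838  0.0508]
xyz [-0.9, 0.0, 0.6] turn [-0.1, -0.0, 0.1]
xyz [-1.0, 0.0, 2.4] turn [-0.1, -3.0, 0.1]
xyz [-1.5, 0.0, 4.6] turn [-0.1, -7.0, 0.1]
xyz [-2.0, 0.0, 6.8] turn [-0.1, -11.0, 0.1]
xyz [-2.4, 0.0, 9.1] turn [-0.1, -15.0, 0.1]
```

{"api": "jog_arm", "payload": {"commands": [{"xyz": [-0.9, 0, 1.5], "turn": [0, -1.5, 0]}, {"xyz": [-1, 0, 2.4], "turn": [0, -3, 0]}, {"xyz": [-1.2, 0, 3.5], "turn": [0, -5, 0]}, {"xyz": [-1.5, 0, 4.6], "turn": [0, -7, 0]}, {"xyz": [-1.7, 0, 5.7], "turn": [0, -9, 0]}, {"xyz": [-2, 0, 6.8], "turn": [0, -11, 0]}, {"xyz": [-2, 0, 6.8], "turn": [0, -11, 0]}]}}

```text
clock: 14.15
position: [0.5699, -0.1867, 0.045]
orientation: [0.556, 0.8, -0.129, 0.184]
contact_force: [-1.3, 0.1, 3.6]
finger_gap: 0.462
grip_force: 25.7
```

```bash
python3 - <<'E'
from p import *
go([place(4,.0345,.0008),place(2,.0348,.0006),place(0,.035,.0003)])
E
```

```text
t 14.15 gap 0.462 F [-1.3  0.1  3.6] pos [ 0.5699 -0.1867  0.045 ]
xyz [-0.4, -0.0, 0.5] turn [-0.0, 0.0, 0.2]
xyz [-0.4, -0.0, 1.7] turn [-0.0, -2.0, 0.2]
xyz [-0.3, -0.0, 3.0] turn [-0.0, -4.0, 0.2]
```

{"api": "jog_arm", "payload": {"commands": [{"xyz": [-0.3, 0, 0.8], "turn": [0, -1, 0]}, {"xyz": [-0.3, 0, 1.5], "turn": [0, -2, 0]}, {"xyz": [-0.3, 0, 2.1], "turn": [0, -3, 0]}, {"xyz": [-0.3, 0, 2.7], "turn": [0, -4, 0]}, {"xyz": [-0.3, 0, 2.7], "turn": [0, -4, 0]}]}}

```text
clock: 14.78
position: [0.5705, -0.1885, 0.0424]
orientation: [0.552, 0.793, -0.149, 0.212]
contact_force: [-1.1, 0.4, 0.9]
finger_gap: 0.463
grip_force: 25.5
```

{"api": "jog_arm", "payload": {"commands": [{"xyz": [0.3, 0, 0.6], "turn": [0, 0, 0]}, {"xyz": [0.5, 0, 0.9], "turn": [0, 0, 0]}, {"xyz": [0.5, 0, 0.9], "turn": [0, 0, 0]}]}}

```text
clock: 15.15
position: [0.5707, -0.1889, 0.0423]
orientation: [0.552, 0.793, -0.149, 0.212]
contact_force: [-4.4, 1.3, 8.5]
finger_gap: 0.459
grip_force: 26.5
```

```bash
python3 - <<'E'
from p import *
go([place(0,.035,.000)])
from station import vision
import cv2
f=vision.grab_frame('side'); b=f['image'][150:230,310:400,::-1]
cv2.imwrite('pics/p2.png',cv2.resize(cv2.convertScaleAbs(b,alpha=1.2),None,fx=6.5,fy=6.5,interpolation=cv2.INTER_CUBIC))
q=lambda L:(proj('side',T2([.567,-.179,yaw],np.array(L)))-[310,150])*6.5
print(q([(-.023,.02,.062),(-.023,-.02,.062),(-.035,.013,.058),(-.035,-.013,.058)]))
E
```

```text
t 15.15 gap 0.459 F [-4.4  1.3  8.5] pos [ 0.5707 -0.1889  0.0423]
xyz [0.8, -0.0, -0.3] turn [-0.0, 0.0, 0.1]
[[203.88598662 358.56820589]
 [316.16756761 342.88104453]
 [232.3791672  384.42828819]
 [305.73308496 374.08055046]]
```

View pics/p2.png

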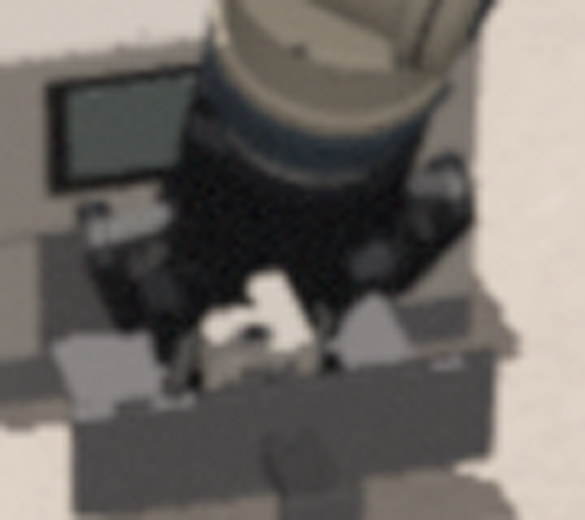

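The cartridge lies flat in the pocket, with its body edge at (204,350)-(318,342) matching the home prediction. A light press gave 8.5 N, so it is on the bed. I'll ease the press and release.

{"api": "jog_arm", "payload": {"commands": [{"xyz": [-0.4, 0, -0.7], "turn": [0, 0, 0]}, {"xyz": [-0.4, 0, -0.7], "turn": [0, 0, 0]}]}}

```text
clock: 15.45
position: [0.5707, -0.1887, 0.0424]
orientation: [0.552, 0.793, -0.148, 0.212]
contact_force: [-1.4, 1.3, 3.5]
finger_gap: 0.464
grip_force: 25.9
```

{"api": "jog_arm", "payload": {"commands": [{"xyz": [0, 0, 0], "turn": [0, 0, 0]}, {"xyz": [0, 0, 0], "turn": [0, 0, 0]}, {"xyz": [0, 0, 0], "turn": [0, 0, 0]}, {"xyz": [0, 0, 0], "turn": [0, 0, 0]}, {"xyz": [0, 0, -10], "turn": [0, 0, 0]}, {"xyz": [0, 0, -30], "turn": [0, 0, 0]}, {"xyz": [0, 0, -60], "turn": [0, 0, 0]}, {"xyz": [0, 0, -100], "turn": [0, 0, 0]}, {"xyz": [0, 0, -140], "turn": [0, 0, 0]}, {"xyz": [0, 0, -160], "turn": [0, 0, 0]}, {"xyz": [0, 0, -160], "turn": [0, 0, 0]}], "gripper": 0.2}}

```text
clock: 16.82
position: [0.5436, -0.1129, 0.1828]
orientation: [0.552, 0.793, -0.148, 0.213]
contact_force: [0.5, -0.7, 0.1]
finger_gap: 0.597
grip_force: 0.0
```

```bash
python3 - <<'E'
from p import *
from station import vision
import cv2
f=vision.grab_frame('side'); b=f['image'][150:230,310:400,::-1]
g=vision.grab_frame('top'); a=g['image'][240:330,400:490,::-1]
r=lambda i,k:cv2.resize(cv2.convertScaleAbs(i,alpha=k),(400,400),interpolation=cv2.INTER_CUBIC)
cv2.imwrite('pics/p3.png',np.hstack([r(a,1.5),r(f['image'][145:235,310:400,::-1],1.1)]))
L=np.array([(-.023,.02,.062),(-.023,-.02,.062),(-.035,.013,.058),(-.035,-.013,.058),(.0315,.02,.062),(.0315,-.02,.062)])
q=lambda n,o:(proj(n,T2([.567,-.179,yaw],L))-o)*400/90
print(q('top',[400,240]),q('side',[310,145])+[400,0])
# closing: tool with shut fingers pushing tab end; tab_end out at
E=np.array([.5317,-.0862,.044]); R=lean(22)
# TCP 12 mm before face, tips at z .036
T=np.array([*(E-.020*ax)[:2],.040]); T1=T-.1*R[:,2]
go([(T1,R),(T,R),(T+.11*ax,R)])
E
```

```text
[[123.64094515 122.57850741]
 [154.91109801 209.67129033]
 [101.20168162 146.8400338 ]
 [121.28737642 203.29488676]
 [239.94124833  86.837564  ]
 [272.15180052 173.27467395]] [[539.40922162 267.39706385]
 [616.18295221 256.67079968]
 [558.89173826 285.07917141]
 [609.04826322 278.00379518]
 [513.34465073 210.8879491 ]
 [587.7896993  200.78311991]]
t 16.93 gap 0.598 F [ 0.1  0.1 -0.9] pos [ 0.5429 -0.1135  0.1805]
xyz [99.2, -0.8, -2.0] turn [-0.1, 8.0, 0.1]
xyz [113.0, -0.7, 97.0] turn [-0.1, 8.0, 0.1]
xyz [17.8, -0.9, 152.0] turn [-0.1, 8.0, 0.1]
```

View pics/p3.png

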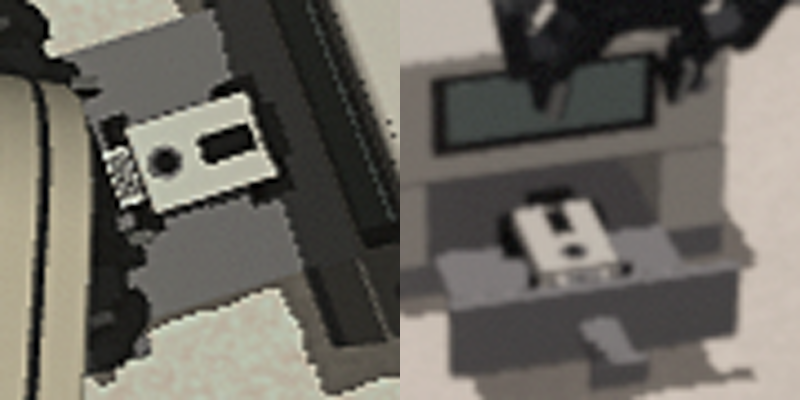

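The cartridge sits home: level, with its tab towards the panel and its plain end under the lip. Top view body edge is (125,125)-(160,213), against a predicted (124,123)-(155,210). Now I'll shut the fingers and push the crossbar.

{"api": "jog_arm", "payload": {"commands": [{"xyz": [25, -0.3, -3], "turn": [0, 2, 0]}, {"xyz": [50, -0.5, -3], "turn": [0, 4, 0]}, {"xyz": [75, -0.8, -2], "turn": [0, 6, 0]}, {"xyz": [99, -0.8, -2], "turn": [0, 8, 0]}, {"xyz": [103, -0.8, 25], "turn": [0, 8, 0]}, {"xyz": [108, -0.8, 60], "turn": [0, 8, 0]}, {"xyz": [112, -0.8, 90], "turn": [0, 8, 0]}, {"xyz": [113, -0.8, 97], "turn": [0, 8, 0]}, {"xyz": [113, -0.8, 97], "turn": [0, 8, 0]}, {"xyz": [113, -0.8, 97], "turn": [0, 8, 0]}], "gripper": -1}}

```text
clock: 18.18
position: [0.5255, -0.0672, 0.0413]
orientation: [0.561, 0.806, -0.109, 0.157]
contact_force: [0.2, -0.2, -0.1]
finger_gap: 0.001
grip_force: 0.0
```

```bash
python3 - <<'E'
from p import *
E=np.array([.5317,-.0862,.044]); R=lean(22); T=np.array([*(E-.020*ax)[:2],.040])
go([(T,R),(T+.01*ax,R),(T+.095*ax,R),(T+.105*ax,R)])
E
```

```text
t 18.18 gap 0.001 F [ 0.2 -0.2 -0.1] pos [ 0.5255 -0.0672  0.0413]
xyz [0.5, -0.8, 1.3] turn [0.0, 0.0, 0.1]
xyz [-8.8, -0.8, 5.0] turn [0.0, 0.0, 0.1]
xyz [-87.6, -0.9, 36.9] turn [0.0, 0.0, 0.1]
xyz [-96.8, -0.9, 40.6] turn [0.0, 0.0, 0.1]
```

{"api": "jog_arm", "payload": {"commands": [{"xyz": [-3, -0.8, 2.3], "turn": [0, 0, 0]}, {"xyz": [-6, -0.8, 3.6], "turn": [0, 0, 0]}, {"xyz": [-9, -0.8, 4.9], "turn": [0, 0, 0]}, {"xyz": [-12, -0.8, 6.1], "turn": [0, 0, 0]}, {"xyz": [-16, -0.8, 7.7], "turn": [0, 0, 0]}, {"xyz": [-22, -0.8, 10.1], "turn": [0, 0, 0]}, {"xyz": [-28, -0.8, 12.6], "turn": [0, 0, 0]}, {"xyz": [-34, -0.8, 15], "turn": [0, 0, 0]}, {"xyz": [-40, -0.8, 17.5], "turn": [0, 0, 0]}, {"xyz": [-46, -0.8, 19.9], "turn": [0, 0, 0]}, {"xyz": [-52, -0.8, 22.4], "turn": [0, 0, 0]}, {"xyz": [-58, -0.8, 24.8], "turn": [0, 0, 0]}]}}

```text
clock: 19.68
position: [0.5463, -0.1274, 0.0391]
orientation: [0.561, 0.806, -0.11, 0.156]
contact_force: [0.1, 4.1, 2.4]
finger_gap: -0.003
grip_force: 2.1
```

{"api": "jog_arm", "payload": {"commands": [{"xyz": [-6, 0, 2.4], "turn": [0, 0, 0]}, {"xyz": [-12, 0, 4.9], "turn": [0, 0, 0]}, {"xyz": [-18, 0, 7.3], "turn": [0, 0, 0]}, {"xyz": [-23, 0, 9.3], "turn": [0, 0, 0]}, {"xyz": [-27, 0, 10.9], "turn": [0, 0, 0]}, {"xyz": [-30, 0, 12.1], "turn": [0, 0, 0]}, {"xyz": [-30, 0, 12.1], "turn": [0, 0, 0]}]}}

```text
clock: 20.55
position: [0.5571, -0.1578, 0.0389]
orientation: [0.561, 0.805, -0.11, 0.156]
contact_force: [-0.2, -0.7, 0.2]
finger_gap: -0.001
grip_force: 0.2
```

{"api": "jog_arm", "payload": {"commands": [{"xyz": [-2, 0, 0.8], "turn": [0, 0, 0]}, {"xyz": [-4, 0, 1.6], "turn": [0, 0, 0]}, {"xyz": [-5.5, 0, 2.2], "turn": [0, 0, 0]}]}}

```text
clock: 20.92
position: [0.559, -0.1629, 0.0389]
orientation: [0.561, 0.806, -0.11, 0.156]
contact_force: [-1.6, 3.6, 0.8]
finger_gap: -0.001
grip_force: 2.0
```

{"api": "jog_arm", "payload": {"commands": [{"xyz": [-1, 0, 0.4], "turn": [0, 0, 0]}, {"xyz": [-2, 0, 0.8], "turn": [0, 0, 0]}, {"xyz": [-3, 0, 1.2], "turn": [0, 0, 0]}]}}

```text
clock: 21.3
position: [0.5602, -0.1659, 0.039]
orientation: [0.561, 0.806, -0.11, 0.156]
contact_force: [-2.9, 3.3, 1.9]
finger_gap: -0.003
grip_force: 2.0
```

{"api": "jog_arm", "payload": {"commands": [{"xyz": [-1.3, 0, 0.5], "turn": [0, 0, 0]}, {"xyz": [-2.6, 0, 1], "turn": [0, 0, 0]}, {"xyz": [-4, 0, 1.6], "turn": [0, 0, 0]}]}}

```text
clock: 21.68
position: [0.5618, -0.1701, 0.039]
orientation: [0.561, 0.806, -0.11, 0.156]
contact_force: [-3.3, 3.3, 0.3]
finger_gap: 0.003
grip_force: 2.0
```

{"api": "jog_arm", "payload": {"commands": [{"xyz": [-1.3, 0, 0.5], "turn": [0, 0, 0]}, {"xyz": [-2.6, 0, 1], "turn": [0, 0, 0]}, {"xyz": [-4, 0, 1.6], "turn": [0, 0, 0]}]}}

```text
clock: 22.05
position: [0.562, -0.1709, 0.0386]
orientation: [0.56, 0.807, -0.108, 0.154]
contact_force: [-13.9, 29.2, 17.3]
finger_gap: 0.001
grip_force: 16.4
```

{"api": "jog_arm", "payload": {"commands": [{"xyz": [6, 0, -2.4], "turn": [0, 0, 0]}, {"xyz": [30, 0, -12], "turn": [0, 0, 0]}, {"xyz": [60, 0, -40], "turn": [0, 0, 0]}, {"xyz": [70, 0, -90], "turn": [0, 0, 0]}, {"xyz": [70, 0, -140], "turn": [0, 0, 0]}, {"xyz": [70, 0, -140], "turn": [0, 0, 0]}, {"xyz": [70, 0, -140], "turn": [0, 0, 0]}]}}

```text
clock: 22.92
position: [0.5233, -0.0642, 0.1427]
orientation: [0.561, 0.805, -0.11, 0.157]
contact_force: [0.6, 0.3, -1.3]
finger_gap: 0.005
grip_force: 0.0
```

```bash
python3 - <<'E'
from p import *
from station import vision
import cv2
f=vision.grab_frame('side')
cv2.imwrite('pics/e.png',cv2.resize(f['image'][100:400,180:420,::-1],None,fx=2,fy=2,interpolation=cv2.INTER_CUBIC))
A=np.array([.5317,-.0862,0])+.095*ax
q=lambda L:(proj('side',T2([A[0],A[1],yaw],np.array(L)))-[180,100])*2
print(q([(0,.015,.052),(0,-.015,.052)]),sensors.observe()['contact_force'])
E
```

```text
[[323.79102201 208.06530651]
 [349.3044327  204.50870583]] [-0.48654007  0.58180668 -0.74261025]
```

View pics/e.png

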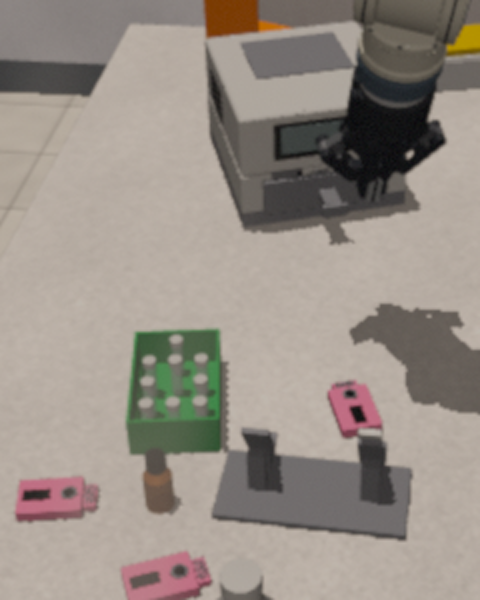

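The tray is shut: the crossbar is at (335,207), as predicted for closed, and I felt the end stop. The bystanders haven't moved and the arm is clear.

```bash
python3 -c "
from station import arm
print(arm.finish_job())"
```

```text
the job is handed in; nothing more can be done
None
```

I pulled the tray out to its end stop, laid the cartridge in the pocket with its plain end under the lip, pushed the tray shut to its stop and handed the job in at about 23 s. The cassette was last checked before the grasp and looked undisturbed. The tube box and dropper looked in place in the final picture, but no verdict came back.

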